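Load the annealing sled and slide it in under the kiln rim

ROBOT

A 6-joint arm with a two-finger parallel gripper is mounted at the origin on the work surface. World frame = base frame: x ahead of the robot, y to its left, z up, the work surface at z = 0. Lengths are in m, angles in rad, forces in N, time in s.
With the tool pointing down it reaches from about 0.375 to 0.975 m from the base axis. Payload 3.8 kg.
Tool frame: the origin (TCP) lies at the very end of the fingers, on their centre line; the grasp point (between the pads) lies 19 mm behind it; z points along the fingers, y is the line along which they close (so a half turn about z gives the same grasp; the last joint's range is limited). The gripper opens to 85 mm and grips with 20 to 120 N. Pads are 22 mm wide; open, the fingers measure 114 mm over their backs; the gripper's body (76 mm by 85 mm) begins 54 mm behind the grasp point. The pads swing forward as they close: fully open they stand 13 mm farther back than shut.
Start: joints at [1.075, 0.264, 1.604, -0, 1.274, -0.037], TCP at [0.299, 0.605, 0.231] pointing down, gripper open.
Joint ranges: [-2.63, 2.63], [-0.94, 2.18], [0.31, 2.57], [-1.31, 4.45], [0, 2.66], [-2.55, 2.55]. Speed limits (rad/s): [2.57, 2.57, 3.14, 3.14, 3.14, 3.14].

INTERFACE

Orientations are given as a rotation vector (axis times angle).
In Python, from workcell import bot, vision gives the robot as it stands. The module is installed in compiled form; this text tells all that it offers.
- The arm moves only by the tool play_rows, never from a script. Its argument "moves" is a list that holds one entry, the list of rows, each a list of 7 numbers: the turn, a rotation vector about the tool's x, y, z as a fraction of full scale, then the shift along the tool's x, y, z as a fraction of full scale, then the finger opening in mm, from 0 to 85.4. In form: [[[ax, ay, az, x, y, z, jaw], ...]]. A call has 1 to 5 rows; each row shifts and turns the commanded pose from where the row before left it, along the tool's axes as they then stand; what a row does not reach is not made up. Full scale, the value 1, is 0.1 m for a shift and 0.5 rad for a turn. A row lasts 1/12 s, in which the tool goes at most 41.7 mm and 7.16 degrees, less where a joint would pass 70% of its speed; a pose out of reach is approached as far as the arm can. A call with a number of a shift or a turn outside -1 to 1 is refused whole. A call with a gripper value outside its range is refused whole. The fingers move at their own pace and stop on an object; "newtons" is the grip in N (left out, the last holds). Time passes only in rows, so rows that do not move let the fingers close. It gives the time, the measured TCP pose, the force, the opening and the grip force at its end, in the units of the state.
- bot.read_state(): the state, without advancing time (a new reading comes with each control period).
- vision.read_camera(name): name is "scene" or "side" or "wrist"; returns a dict with "image" (420x560x3 uint8, red, green, blue), "depth" (420x560 float32, m along the optical axis (not along the pixel's ray), 0 where there is no reading), "K" (3x3 intrinsics, pixels), "R" (3x3) and "t" (3): a world point X has camera coordinates R X + t. Camera axes: x right, y down, z forward; pixel columns grow to the right and rows downward; lengths in m; the calibration is good to about 2 mm. A picture is of the moment at which its call begins.
- bot.finish_job(): hands the job in; it is judged then, once.
The state is a dict: "time": time; "q": joint angles; "joint_vel": joint speeds; "joint_torque": joint torques, N m; "tool_pos": TCP position; "tcp_rot": TCP orientation; "wrist_force": force on the tool from outside, world axes, zero at the start; "torque": the same for the moment, N m; "width": opening from 0.0 (shut) to 1.0 (fully open); "grip_force": force on a finger pad.
Only numpy, scipy, OpenCV 4.12 (cv2) and the standard library are available. Lean on these libraries where they do the work, as an engineer would, in place of code of your own. Each camera call takes 0.05 s, during which the arm holds its last target. There are 200 camera calls.

TASK

Lay the long bar of cullet flat and lengthwise on the two ridges of the steel sled, then slide the loaded sled, kept flat on the firebricks, in under the steel rim bar and on until its front lip is up against the brick at the end. With the sled home, slide the damper plate fully across the mouth to shut it, leaving the cullet on the ridges and the other two cullet chunks and the tin cup where they stand.

Things in the scene. Friction and masses are not known exactly. Their poses are not given: they have to be found in the camera images.
- bay: Fixed firebrick kiln throat. Origin on the table under mid-mouth; +x is the way in (about world +y, turned up to 0.12 rad), +y faces the robot. Floor slab 190 mm wide, top at z = 25 mm, x = -280 to 250 mm. From x = 0 to 250 mm a channel 130 mm wide, open above beyond the rim bar, lies between walls 30 mm thick, tops 35 mm above the floor.
- rim_bar (a point): Middle of the underside of the fixed steel rim bar that bridges the mouth (bay x = 15 mm): 60 mm above the bay's floor. The bar covers bay x = 0 to 30 mm over the full 190 mm width, 10 mm thick, on two brick pillars that flank the channel. A hand does not fit under it: fingers must come down before it or behind it.
- end_brick (a point): Foot, on the bay's floor, of the face of the brick that ends the channel (bay x = 210 mm); the brick is 35 mm high. The sled is home when its front lip meets this face: its origin is then at bay x = 125 mm.
- sled: Loose steel sled, 170 mm long (x), 96 mm wide (y), base plate 8 mm thick, 0.45 to 0.7 kg; origin mid-underside, +x its front. Two cross ridges 10 mm long (x), 36 mm wide (y) at x = -55 and 5 mm, tops 24 mm above the underside. Starts before the mouth at bay x = -165 to -130 mm, up to 10 mm off to a side, up to 0.08 rad askew, front towards the mouth.
- sled_lip (a point): Middle of the top of the sled's upright front lip: sled x = 82.5 mm, 36 mm above the underside, 5 mm thick, full width. Behind it the plate is bare for 70 mm as far as the front ridge (55 mm to the end of a cullet laid on the saddle). The tail has a like lip at x = -82.5 mm, top 20 mm above the underside.
- sled_saddle (a point): Point midway between the two ridges at the height of their tops (sled x = -25 mm, z = 24 mm): the middle of the long cullet's underside belongs here, its length along the sled. So laid, it passes 12 mm below the rim bar.
- long_cullet: The long cullet: a frosted green glass bar 100 mm long (x), 40 mm wide (y), 24 mm high, about 0.24 kg; origin at the middle of its underside. Lies flat on the table between robot and bay, in any of the three cullet places.
- damper (a joint): Sliding steel damper plate before the rim bar (bay x = -20 mm, 6 mm thick, 130 mm wide, top 50 mm above the bay's floor). 0 = parked open on the robot's side, 0.16 m = shut, fully across the mouth, at a stop. Slides to bay -y, away from the robot, and stays where left; resists with about 2 N plus 6 N per m/s. Starts at 0 to 0.03.
- damper_grip (a point): Point on the axis of the damper's upright round wooden handle (18 mm diameter, from 50 to 90 mm above the bay's floor), 72 mm above the floor. The handle stands at the middle of the plate: at bay y = 160 mm when parked, 0 when shut.
- lump_cullet: Bystander: squat six-sided green glass lump, 68 mm across, 42 mm high; origin at the middle of its underside.
- step_cullet: Bystander: stepped green glass chunk 70 x 56 mm, 40 mm high; origin at the middle of its underside.
- tin_cup: Bystander: blue enamel tin cup, 80 mm across, 75 mm high, handle at +y; origin at the middle of its underside.
Things that resemble listed ones, but are neither listed nor needed, are in the scene too. Leave any red or yellow look-alike of the sled alone. Leave any orange look-alike of the long_cullet alone.

How it is judged:
By the outcome, as a careful person would: the job done as asked, in the order asked, and still so for the second after the job is handed in, with the robot touching nothing.
It also fails if it takes over 69 s, if anything falls off the work surface, if the arm or the gripper's body presses on something with over 40 N, if the wrist force passes 120 N, or if a joint passes its speed limit or range.

## Working session

There is one attempt and no reset: what is moved stays moved. The work goes in short steps, Python scripts to look and compute and a tool call to move; the robot and the scene stay as the last step left them, time stands still between calls to the robot, and variables do not carry over. Pictures are saved under pics/ and viewed, at most 10 in all, crops included, and the job is handed in when it is done.

Besides the shell and the picture viewer there is one more tool, called after ">>>" as a command line: name --argument value ..., lists and objects as JSON in quotes. play_rows: Moves the arm, as the interface text tells. Its arguments: {"type":"object","properties":{"moves":{"type":"array","items":{"type":"array","items":{"type":"array","items":{"type":"number"}}}},"newtons":{"type":"number"}},"required":["moves"]}

```bash
mkdir -p pics
cat > h.py <<'E'
import numpy as np, cv2, pickle
from workcell import bot, vision
def snap(n,tag):
    d=vision.read_camera(n); pickle.dump(d,open(f'{tag}.pkl','wb'))
    return d
def load(tag): return pickle.load(open(f'{tag}.pkl','rb'))
def w(d,u,v,r=1):
    z=d['depth'][int(v)-r:int(v)+r+1,int(u)-r:int(u)+r+1]; z=np.median(z[z>0])
    c=np.linalg.inv(d['K'])@np.array([u,v,1])*z
    return d['R'].T@(c-d['t'])
def onz(d,u,v,z):
    c=d['R'].T@(np.linalg.inv(d['K'])@np.array([u,v,1])); o=-d['R'].T@d['t']
    return o+c*(z-o[2])/c[2]
def px(d,X):
    p=d['K']@(d['R']@np.array(X)+d['t']); return p[:2]/p[2]
E
python3 - <<'E'
from h import *
s=bot.read_state(); print(s)
ims=[]
for n in ['scene','side','wrist']:
    d=snap(n,n+'0'); cv2.imwrite(f'pics/{n}0.png',cv2.cvtColor(d['image'],cv2.COLOR_RGB2BGR)); print(n,d['K'][0,0],-d['R'].T@d['t'],d['R'][2])
E
```

```text
{'time': 0.0, 'q': array([ 1.07510602e+00,  2.64754751e-01,  1.60540935e+00,  2.12878078e-05,
        1.27372927e+00, -3.69047008e-02]), 'joint_vel': array([-1.58411495e-03,  3.28424828e-04, -1.75857266e-03, -5.03437738e-04,
       -5.33792831e-05, -1.23423216e-03]), 'joint_torque': array([ 1.94418353e-04, -5.15097141e+01, -3.67319119e+01, -9.22464051e-05,
        1.26981319e-02,  4.06296283e-05]), 'tool_pos': array([0.2985671 , 0.60453164, 0.22994189]), 'tcp_rot': array([-0.71422204, -3.05868469,  0.00347746]), 'wrist_force': array([-0.47038842,  0.15525924,  0.2664693 ]), 'torque': array([ 0.0405402 , -0.0087224 ,  0.03644544]), 'grip_force': 0.0, 'width': 0.9991817335307447}
scene 430.8382031549389 [ 1.09319738 -0.03441828  1.19386936] [-0.50860575  0.03908568 -0.86011191]
side 431.1374444058494 [ 0.05076452 -0.69616151  0.79674176] [ 0.3446971   0.66646912 -0.66106189]
wrist 322.83962507432994 [0.23191537 0.63789305 0.37402405] [ 0.26205422 -0.13275362 -0.95587869]
```

View pics/scene0.png

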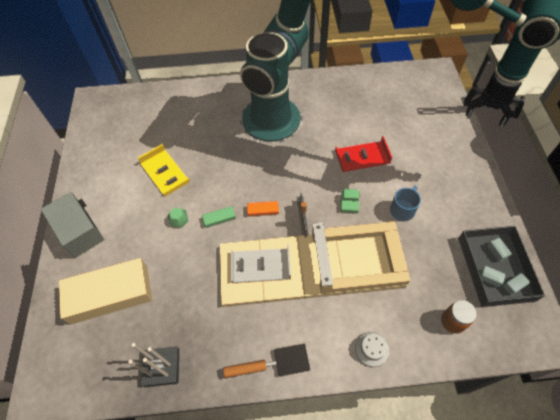

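View pics/side0.png

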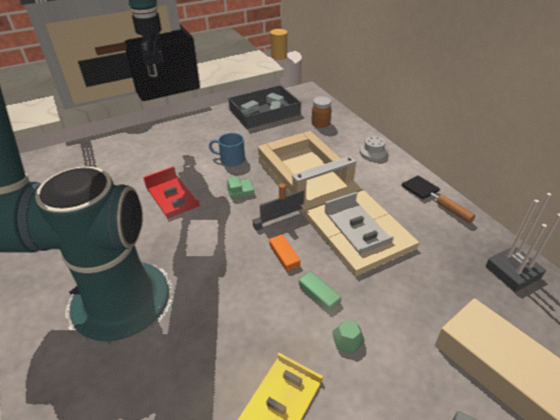

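The scene picture shows the grey sled at about (262,265), the green bar at (219,216), the orange look-alike at (263,208), and the damper with its handle at (303,205). The rim bar is at (322,255), and the end brick is at about x=395. In the side picture the bar is at (320,291) and the sled at (358,222). I'll enlarge both.

Run:
```python
from h import *
for n,(x0,y0,x1,y1),k in [('scene',(195,185,415,310),3.6),('side',(250,125,425,315),3.1)]:
    im=load(n+'0')['image'][y0:y1,x0:x1]
    im=cv2.resize(im,None,fx=k,fy=k,interpolation=cv2.INTER_CUBIC)
    cv2.imwrite(f'pics/{n}0c.png',cv2.cvtColor(im,cv2.COLOR_RGB2BGR))
d=load('scene0')
for n in ['scene','side']:
    d=load(n+'0'); hsv=cv2.cvtColor(d['image'],cv2.COLOR_RGB2HSV)
    m=((hsv[...,0]>45)&(hsv[...,0]<80)&(hsv[...,1]>80)&(hsv[...,2]>60)).astype(np.uint8)
    nn,l,st,c=cv2.connectedComponentsWithStats(m)
    for i in range(1,nn):
        if st[i,4]>60:
            print(n,st[i],c[i],w(d,*c[i]).round(4))
            ys,xs=np.nonzero(l==i); P=np.array([w(d,x,y,0) for x,y in zip(xs,ys) if d['depth'][y,x]>0])
            T=P[P[:,2]>P[:,2].max()-.008]; r=cv2.minAreaRect((T[:,:2]*1000).astype(np.float32)); print('  top rect',r, T[:,2].mean().round(4))
```

```text
scene [341 189  17  23 304] [349.56578947 200.54934211] [0.3984 0.2203 0.0228]
  top rect ((383.4380187988281, 223.26654052734375), (44.73279571533203, 33.286258697509766), 74.03807830810547) 0.0378
scene [170 209  17  17 204] [178.01960784 216.3872549 ] [ 0.4065 -0.3188  0.0395]
  top rect ((399.6723937988281, -325.4729309082031), (37.92142105102539, 33.881038665771484), 9.473342895507812) 0.0423
scene [203 208  32  18 307] [218.11400651 216.31270358] [ 0.4103 -0.1977  0.0231]
  top rect ((408.74249267578125, -198.25796508789062), (37.075538635253906, 92.99520111083984), 15.329951286315918) 0.0237
```

View pics/scene0c.png

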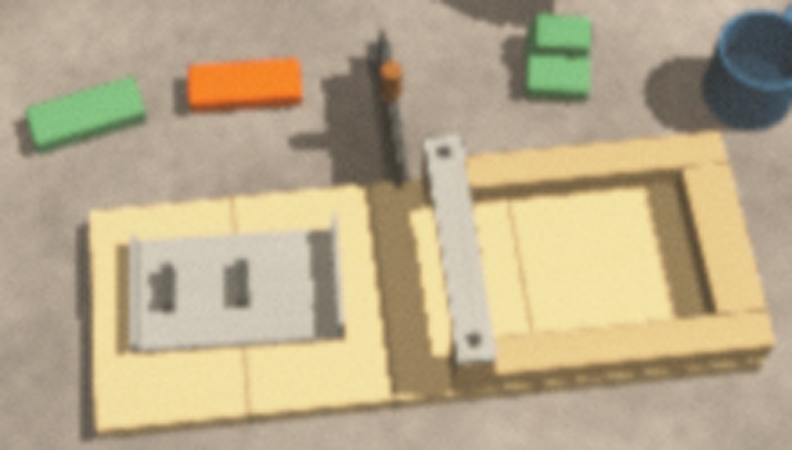

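View pics/side0c.png

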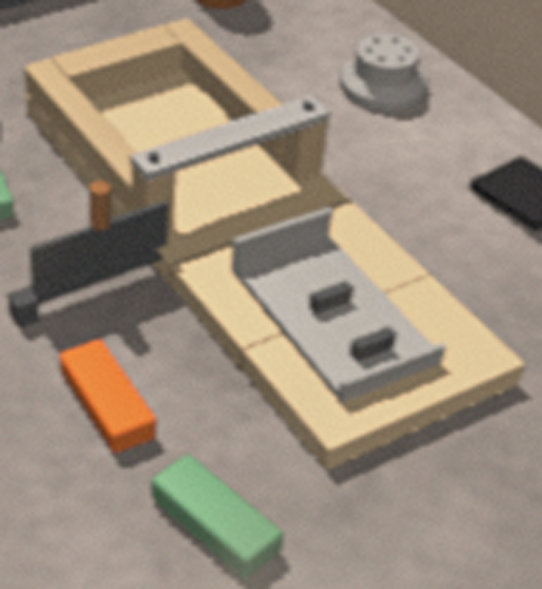

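In the scene crop I read these positions:
- **Slab corners:** (90,211) and (97,430).
- **Rim-bar corners:** (425,142) and (494,358).
- **Front lip:** (336,216) to (342,335).
- **Tail lip:** x≈134.
- **Handle top:** (391,68).

The side crop shows the same points at other pixels. I'll fit poses, with height left free, from both views.

```bash
cat > fit.py <<'E'
from h import *
from scipy.optimize import least_squares
S=dict(scene=(195,185,3.6),side=(250,125,3.1))
D={n:load(n+'0') for n in S}
def full(n,p): a,b,k=S[n]; return np.array([a+(p[0]+.5)/k-.5,b+(p[1]+.5)/k-.5])
def fit(name,pts,x0):
    def pose(q,P):
        c,s=np.cos(q[2]),np.sin(q[2]); P=np.array(P)/1000
        return np.array([q[0]+c*P[0]-s*P[1],q[1]+s*P[0]+c*P[1],q[3]+P[2]])
    def f(q): return np.concatenate([px(D[n],pose(q,P))-full(n,p) for n,P,p in pts])
    r=least_squares(f,x0,loss='soft_l1',f_scale=.5)
    print(name,r.x.round(4)); print(np.array(r.fun).reshape(-1,2).round(1).tolist() if 0 else f(r.x).reshape(-1,2).round(1).tolist())
    return r.x
sc,si='scene','side'
bay=fit('bay',[(sc,(-280,95,25),(90,211)),(sc,(-280,-95,25),(97,430)),(sc,(0,95,95),(425,142)),(sc,(30,95,95),(458,136)),(sc,(0,-95,95),(458,362)),(sc,(30,-95,95),(494,358)),(sc,(250,95,60),(722,133)),(sc,(250,-95,60),(772,345)),(sc,(210,65,60),(684,170)),(sc,(210,-65,60),(716,312)),
(si,(-280,95,25),(327,448)),(si,(-280,-95,25),(521,366)),(si,(0,95,95),(143,172)),(si,(30,95,95),(133,157)),(si,(0,-95,95),(328,113)),(si,(30,-95,95),(314,100)),(si,(250,95,60),(27,70)),(si,(250,-95,60),(190,20))],[.57,.1,1.57,0])
sled=fit('sled',[(sc,(82.5,48,36),(336,216)),(sc,(82.5,-48,36),(342,335)),(sc,(-82.5,48,20),(134,238)),(sc,(-82.5,-48,20),(135,348)),
(si,(82.5,48,36),(236,242)),(si,(82.5,-48,36),(331,211)),(si,(-82.5,48,20),(340,389)),(si,(-82.5,-48,20),(441,351)),(si,(5,0,24),(331,294)),(si,(-55,0,24),(374,340))],[.57,-.05,1.57,.025])
cul=fit('cullet',[(sc,(-50,20,24),(27,112)),(sc,(50,20,24),(132,78)),(sc,(50,-20,24),(143,108)),(sc,(-50,-20,24),(37,143)),
(si,(50,20,24),(152,489)),(si,(50,-20,24),(188,458)),(si,(-50,-20,24),(281,532)),(si,(-50,20,24),(247,560))],[.41,-.198,1.7,0])
h=fit('handle',[(sc,(0,0,0),(391,68)),(si,(0,0,0),(101,187))],[.4,.0,0,.115])
def inb(p): 
    R=np.array([[np.cos(bay[2]),np.sin(bay[2])],[-np.sin(bay[2]),np.cos(bay[2])]]); return R@(np.array(p)-bay[:2])
print('sled in bay',inb(sled[:2]),sled[2]-bay[2],'handle in bay',inb(h[:2]))
for n in S:
  d=D[n]
  for nm,X in [('ridge',(-25,25,8))]: pass
  print(n,'floor z',w(d,*px(d,[bay[0],bay[1]+.1,.025])))
E
python3 fit.py
```

```text
bay [ 0.5988  0.085   1.5665 -0.0045]
[[0.2, -0.2], [-0.5, -0.1], [-0.0, -0.6], [1.0, 0.1], [-0.2, 0.2], [0.9, 0.2], [-0.3, -0.3], [1.3, 0.5], [-0.7, -0.4], [0.2, 1.0], [-0.0, 1.4], [1.0, 0.2], [1.4, 1.1], [-0.8, -0.1], [0.9, 0.5], [-0.6, -0.7], [-0.7, -1.0], [-0.3, -0.3]]
sled [ 0.5913 -0.0762  1.5236  0.0177]
[[0.1, 0.3], [0.3, -1.9], [0.4, -0.3], [-0.2, -0.1], [-0.1, 0.7], [0.4, 0.6], [0.0, -0.8], [0.6, -0.9], [0.3, 0.1], [-0.3, 0.3]]
cullet [ 0.403  -0.1977  1.8414 -0.0078]
[[-0.8, -0.4], [0.3, -1.0], [1.1, 0.7], [-0.1, 1.4], [-1.5, -1.4], [-1.0, -0.7], [1.6, 0.8], [0.5, 2.2]]
handle [0.4479 0.0641 0.     0.1141]
[[-0.0, 0.1], [-0.1, -0.0]]
sled in bay [-0.16119886  0.0068362 ] -0.042809640058195875 handle in bay [-0.02152953  0.15088775]
scene floor z [0.59845256 0.1851627  0.02408705]
side floor z [0.54909533 0.10501768 0.09504348]
```

>>> play_rows --moves '[[[0, 0, 0, -0.225, -0.337, 0.015, 85], [0, 0, 0, -0.225, -0.337, 0.015, 85], [0, 0, 0, -0.225, -0.337, 0.015, 85], [0, 0, 0, -0.225, -0.337, 0.015, 85], [0, 0, 0, -0.225, -0.337, 0.015, 85]]]' --newtons 40

```text
time: 0.57
tool_pos: [0.3248, 0.4023, 0.2231]
tcp_rot: [-0.713, -3.059, 0.001]
wrist_force: [0.2, -0.4, 0.3]
width: 0.998
grip_force: 0.0
```

>>> play_rows --moves '[[[0, 0, 0, -0.225, -0.337, 0.015, 85], [0, 0, 0, -0.225, -0.337, 0.015, 85], [0, 0, 0, -0.225, -0.337, 0.015, 85], [0, 0, 0, -0.225, -0.337, 0.015, 85], [0, 0, 0, -0.225, -0.337, 0.015, 85]]]'

```text
time: 0.98
tool_pos: [0.3509, 0.2016, 0.216]
tcp_rot: [0.713, 3.059, -0.0]
wrist_force: [1.6, -1.0, 0.8]
width: 0.993
grip_force: 0.0
```

>>> play_rows --moves '[[[0, 0, 0, -0.225, -0.337, 0.015, 85], [0, 0, 0, -0.225, -0.337, 0.015, 85], [0, 0, 0, -0.225, -0.337, 0.015, 85], [0, 0, 0, -0.225, -0.337, 0.015, 85], [0, 0, 0, -0.225, -0.337, 0.015, 85]]]'

```text
time: 1.4
tool_pos: [0.3772, 0.0006, 0.2088]
tcp_rot: [0.714, 3.058, 0.0]
wrist_force: [0.4, -0.3, -0.1]
width: 0.993
grip_force: 0.0
```

>>> play_rows --moves '[[[0, 0, 0, -0.225, -0.337, 0.015, 85], [0, 0, 0, -0.225, -0.337, 0.015, 85], [0, 0, 0, -0.225, -0.337, 0.015, 85], [0, 0, 0, -0.225, -0.337, 0.015, 85], [0, 0, 0, -0.225, -0.337, 0.015, 85]]]'

```text
time: 1.82
tool_pos: [0.4034, -0.2005, 0.2012]
tcp_rot: [0.716, 3.059, 0.0]
wrist_force: [1.3, 1.1, 0.5]
width: 0.994
grip_force: 0.0
```

>>> play_rows --moves '[[[0, 0, 0.242, 0, 0, 0, 85], [0, 0, 0.242, 0, 0, 0, 85], [0, 0, 0.242, 0, 0, 0, 85], [0, 0, 0.242, 0, 0, 0, 85], [0, 0, 0.242, 0, 0, 0, 85]]]'

```text
time: 2.23
tool_pos: [0.4035, -0.1985, 0.2009]
tcp_rot: [-1.602, -2.702, -0.0]
wrist_force: [-0.6, 0.2, 0.4]
width: 0.996
grip_force: 0.0
```

>>> play_rows --moves '[[[0, 0, 0.242, 0, 0, 0, 85], [0, 0, 0.242, 0, 0, 0, 85], [0, 0, 0, 0, 0, 0, 85], [0, 0, 0, 0, 0, 0, 85]]]'

```text
time: 2.57
tool_pos: [0.4037, -0.1983, 0.2011]
tcp_rot: [-1.904, -2.498, 0.0]
wrist_force: [-0.6, -0.2, 0.2]
width: 0.992
grip_force: 0.0
```

```bash
cat >> h.py <<'E'
from scipy.spatial.transform import Rotation as Ro
def plan(target,yaw=None):
    """shift in present tool axes (m) to bring TCP to target, turn about tool z so tool y has heading yaw"""
    s=bot.read_state(); R=Ro.from_rotvec(s['tcp_rot']).as_matrix(); d=R.T@(np.array(target)-s['tool_pos'])
    h=np.arctan2(R[1,1],R[0,1]); print('pos',s['tool_pos'].round(4),'yheading',h.round(4),'tool z',R[:,2].round(3),'q6',s['q'][5].round(2))
    print('shift (full scale)',(d/.1).round(3))
    if yaw is not None: a=(h-yaw+np.pi/2)%np.pi-np.pi/2; print('turn z (full scale)',round(a/.5,3))
E
python3 - <<'E'
from h import *
d=snap('wrist','wr1'); cv2.imwrite('pics/wr1.png',cv2.cvtColor(d['image'],cv2.COLOR_RGB2BGR))
hsv=cv2.cvtColor(d['image'],cv2.COLOR_RGB2HSV)
m=((hsv[...,0]>40)&(hsv[...,0]<85)&(hsv[...,1]>70)&(hsv[...,2]>50)).astype(np.uint8)
nn,l,st,c=cv2.connectedComponentsWithStats(m)
for i in range(1,nn):
    if st[i,4]>800:
        ys,xs=np.nonzero(l==i); P=np.array([w(d,x,y,0) for x,y in zip(xs,ys) if d['depth'][y,x]>0])
        T=P[abs(P[:,2]-np.percentile(P[:,2],80))<.004]; r=cv2.minAreaRect((T[:,:2]*1000).astype(np.float32)); print(st[i],'top rect',r, T[:,2].mean().round(4))
plan([.405,-.198,.2],.267)
E
```

```text
[ 261  134   40   95 3458] top rect ((401.901611328125, -198.7837677001953), (38.2932014465332, 98.150634765625), 13.737189292907715) 0.0252
[ 215  260   55   53 2014] top rect ((392.2474670410156, -325.37823486328125), (40.36089324951172, 44.5138053894043), 42.118133544921875) 0.043
pos [ 0.4038 -0.1983  0.2011] yheading 0.2683 tool z [-0.  0. -1.] q6 -0.78
shift (full scale) [-0.     0.013  0.011]
turn z (full scale) 0.003
```

View pics/wr1.png

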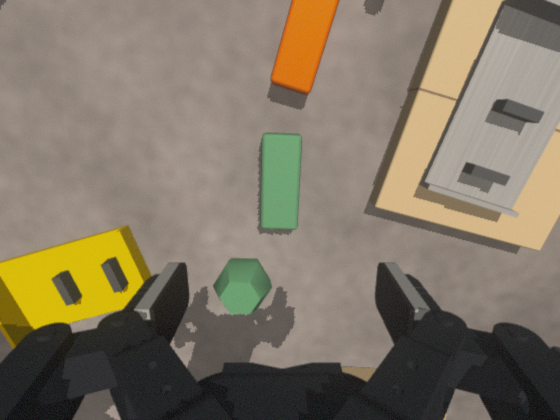

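The wrist picture shows the bar aligned with the jaw at pixel (281,182) and its top at z≈25 mm, which agrees with the other views. I'll go down and grasp.

>>> play_rows --moves '[[[0, 0, 0.026, 0, -0.017, 0.4, 85], [0, 0, 0, 0, 0, 0.4, 85], [0, 0, 0, 0, 0, 0.4, 85], [0, 0, 0, 0, 0, 0.4, 85], [0, 0, 0, 0, 0, 0.2, 85]]]'

```text
time: 3.03
tool_pos: [0.3991, -0.197, 0.017]
tcp_rot: [-1.917, -2.481, 0.001]
wrist_force: [-0.8, 0.9, 0.2]
width: 0.998
grip_force: 0.0
```

>>> play_rows --moves '[[[0, 0, 0, 0, 0, 0.15, 85], [0, 0, 0, 0, 0, 0.05, 85], [0, 0, 0, 0, 0, 0, 85], [0, 0, 0, 0, 0, 0, 60], [0, 0, 0, 0, 0, 0, 30]]]'

```text
time: 3.45
tool_pos: [0.4036, -0.1996, 0.0027]
tcp_rot: [1.922, 2.482, 0.001]
wrist_force: [-0.2, 0.0, -0.9]
width: 0.74
grip_force: 0.0
```

>>> play_rows --moves '[[[0, 0, 0, 0, 0, 0, 30], [0, 0, 0, 0, 0, 0, 30], [0, 0, 0, 0, 0, 0, 30], [0, 0, 0, 0, 0, 0, 30], [0, 0, 0, 0, 0, 0, 30]]]'

```text
time: 3.87
tool_pos: [0.4036, -0.1996, 0.0028]
tcp_rot: [1.923, 2.481, 0.001]
wrist_force: [-0.8, 0.4, 6.5]
width: 0.46
grip_force: 42.1
```

>>> play_rows --moves '[[[0, 0, 0, 0, 0, -0.2, 30], [0, 0, 0, 0, 0, -0.35, 30], [0, 0, 0, 0, 0, -0.35, 30], [0, 0, 0, 0, 0, -0.35, 30], [0, 0, 0, 0, 0, -0.25, 30]]]'

```text
time: 4.28
tool_pos: [0.4029, -0.1992, 0.1544]
tcp_rot: [1.923, 2.481, 0.001]
wrist_force: [1.4, -0.8, -1.7]
width: 0.457
grip_force: 41.4
```

>>> play_rows --moves '[[[0, 0, 0, 0.0815, 0.341, 0, 30], [0, 0, 0, 0.0815, 0.341, 0, 30], [0, 0, 0, 0.0815, 0.341, 0, 30], [0, 0, 0, 0.0815, 0.341, 0, 30], [0, 0, 0, 0.0815, 0.341, 0, 30]]]'

```text
time: 4.7
tool_pos: [0.558, -0.1158, 0.1512]
tcp_rot: [-1.924, -2.483, 0.0]
wrist_force: [-0.3, -0.9, -2.3]
width: 0.455
grip_force: 41.4
```

>>> play_rows --moves '[[[0, 0, 0, 0.0815, 0.341, 0, 30], [0, 0, 0.2, 0, 0, 0, 30], [0, 0, 0.2, 0, 0, 0, 30], [0, 0, 0.2, 0, 0, 0, 30], [0, 0, 0, 0, 0, 0, 30]]]'

```text
time: 5.12
tool_pos: [0.5878, -0.1, 0.1506]
tcp_rot: [-2.275, -2.165, 0.001]
wrist_force: [-0.6, -0.1, -3.1]
width: 0.455
grip_force: 41.6
```

Run:
```python
from h import *
d=snap('wrist','wr2'); cv2.imwrite('pics/wr2.png',cv2.cvtColor(d['image'],cv2.COLOR_RGB2BGR))
plan([.5901,-.1012,.15],-.047)
```

```text
pos [ 0.5877 -0.1002  0.1507] yheading -0.0456 tool z [-0.001  0.    -1.   ] q6 -0.17
shift (full scale) [-0.009  0.024  0.007]
turn z (full scale) 0.003
```

View pics/wr2.png

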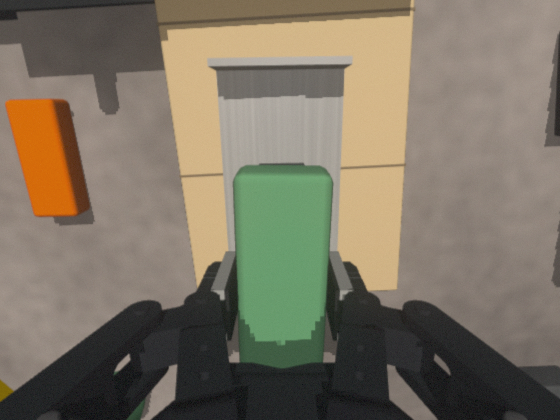

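The wrist picture shows the held bar straight in the jaw and parallel to the sled. The lip top runs level from (208,62) to (351,62). I'll turn these pixels into positions.

Run:
```python
from h import *
d=load('wr2')
a,b=onz(d,209.5,62,.061),onz(d,350.5,61.5,.061); print('lip',a,b,(a+b)/2,'len',np.linalg.norm(a-b),'yaw y',np.arctan2(*(b-a)[[1,0]]))
for p in [(280,62),(280,100),(280,300),(250,172),(315,172)]: print(p,w(d,*p).round(4))
for z in [.033]:
    L=[onz(d,219,90,z),onz(d,227,230,z)]; R=[onz(d,343.5,90,z),onz(d,337.5,230,z)]
    for e in (L,R): v=e[1]-e[0]; print('edge yaw',np.arctan2(-v[1],-v[0]),e[0])
# bar end, top front edge
z=.173
a,b=onz(d,236,171,z),onz(d,331,171,z); print('bar front',a,b,np.linalg.norm(a-b))
```

```text
lip [0.54514053 0.00534976 0.061     ] [0.63885727 0.00088385 0.061     ] [0.5919989  0.00311681 0.061     ] len 0.09382308574210567 yaw y -0.04761724374025753
(280, 62) [0.592  0.0028 0.0624]
(280, 100) [ 0.5906 -0.0206  0.0343]
(280, 300) [ 0.5872 -0.1054  0.1726]
(250, 172) [ 0.5783 -0.0492  0.1694]
(315, 172) [ 0.6039 -0.0507  0.1683]
edge yaw 1.5236605208453187 [ 0.54444419 -0.01093961  0.033     ]
edge yaw 1.531202705612092 [ 0.63935165 -0.01575402  0.033     ]
bar front [ 0.57341071 -0.04788373  0.173     ] [ 0.60958187 -0.04969626  0.173     ] 0.03621654995609212
```

>>> play_rows --moves '[[[0, 0, 0, -0.051, -0.013, 0.3, 30], [0, 0, 0, 0, 0, 0.3, 30], [0, 0, 0, 0, 0, 0.2, 30], [0, 0, 0, 0, 0, 0.1, 30], [0, 0, 0, 0, 0, 0.04, 30]]]'

```text
time: 5.58
tool_pos: [0.5845, -0.1052, 0.0549]
tcp_rot: [-2.27, -2.167, 0.004]
wrist_force: [-0.4, 1.2, -3.2]
width: 0.456
grip_force: 41.6
```

>>> play_rows --moves '[[[0, 0, 0, 0, 0, 0, 30], [0, 0, 0, 0, 0, 0.02, 30], [0, 0, 0, 0, 0, 0.02, 30], [0, 0, 0, 0, 0, 0, 30]]]'

```text
time: 5.92
tool_pos: [0.5877, -0.1057, 0.0545]
tcp_rot: [2.272, 2.167, 0.002]
wrist_force: [-0.9, -0.4, -2.4]
width: 0.463
grip_force: 41.6
```

Run:
```python
from h import *
print(bot.read_state()['wrist_force'])
ims=[]
for n,(x0,y0,x1,y1) in [('scene',(205,215,305,315)),('side',(300,165,400,265))]:
    d=snap(n,n+'1'); ims.append(cv2.resize(d['image'][y0:y1,x0:x1],(400,400),interpolation=cv2.INTER_CUBIC))
cv2.imwrite('pics/both1.png',cv2.cvtColor(np.hstack(ims),cv2.COLOR_RGB2BGR))
```

```text
[-0.86823819 -0.38041153 -2.42512627]
```

View pics/both1.png

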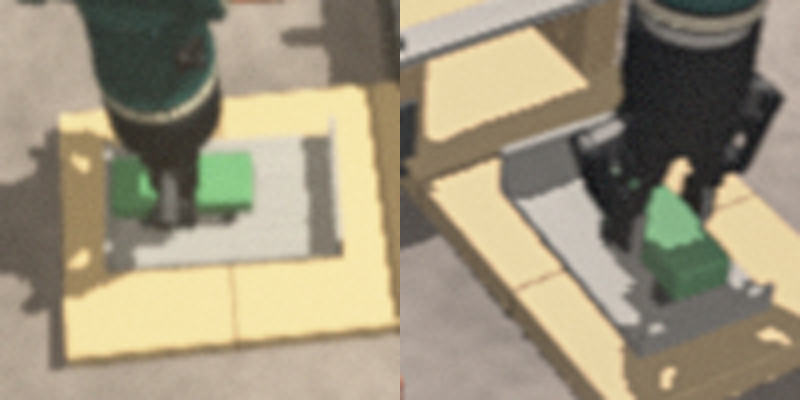

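The view shows the bar over the ridges with its front end at crop (252,180). That is about 60 mm behind the lip, as wanted. I'll lower it gently to contact.

>>> play_rows --moves '[[[0, 0, 0, 0, 0, 0.015, 30], [0, 0, 0, 0, 0, 0, 30], [0, 0, 0, 0, 0, 0, 30]]]'

```text
time: 6.27
tool_pos: [0.5867, -0.1055, 0.0519]
tcp_rot: [2.274, 2.168, 0.0]
wrist_force: [-0.1, 0.3, -1.2]
width: 0.458
grip_force: 41.7
```

>>> play_rows --moves '[[[0, 0, 0, 0, 0, 0.015, 30], [0, 0, 0, 0, 0, 0, 30], [0, 0, 0, 0, 0, 0, 30]]]'

```text
time: 6.52
tool_pos: [0.5868, -0.1055, 0.0519]
tcp_rot: [-2.274, -2.168, 0.0]
wrist_force: [-4.4, 1.0, 7.2]
width: 0.456
grip_force: 42.8
```

>>> play_rows --moves '[[[0, 0, 0, 0, 0, 0.015, 30], [0, 0, 0, 0, 0, 0, 30], [0, 0, 0, 0, 0, 0, 30]]]'

```text
time: 6.77
tool_pos: [0.5868, -0.1055, 0.0518]
tcp_rot: [-2.274, -2.168, 0.0]
wrist_force: [-7.1, 1.7, 15.3]
width: 0.459
grip_force: 43.8
```

>>> play_rows --moves '[[[0, 0, 0, 0, 0, -0.025, 30], [0, 0, 0, 0, 0, 0, 30], [0, 0, 0, 0, 0, 0, 50], [0, 0, 0, 0, 0, 0, 65], [0, 0, 0, 0, 0, 0, 65]]]'

```text
time: 7.18
tool_pos: [0.5868, -0.1056, 0.0512]
tcp_rot: [2.274, 2.167, 0.0]
wrist_force: [-0.0, -0.6, -0.4]
width: 0.761
grip_force: 0.0
```

>>> play_rows --moves '[[[0, 0, 0, 0, 0, 0, 65], [0, 0, 0, 0, 0, -0.1, 65], [0, 0, 0, 0, 0, -0.3, 65], [0, 0, 0, 0, 0, -0.4, 65], [0, 0, 0, 0, 0, -0.4, 65]]]'

```text
time: 7.6
tool_pos: [0.5854, -0.1053, 0.1718]
tcp_rot: [-2.272, -2.166, 0.003]
wrist_force: [1.2, -0.1, -0.1]
width: 0.76
grip_force: 0.0
```

>>> play_rows --moves '[[[0, 0, 0, -0.25, 0, -0.3, 85], [0, 0, 0, -0.25, 0, 0, 85], [0, 0, 0, -0.2, 0, 0, 85], [0, 0, 0, 0, 0, 0, 85], [0, 0, 0, 0, 0, 0, 85]]]'

```text
time: 8.02
tool_pos: [0.5833, -0.1762, 0.202]
tcp_rot: [2.276, 2.165, 0.001]
wrist_force: [0.1, 0.6, 0.6]
width: 0.998
grip_force: 0.0
```

Run:
```python
from h import *
d=snap('wrist','wr3'); cv2.imwrite('pics/wr3.png',cv2.cvtColor(d['image'],cv2.COLOR_RGB2BGR))
plan([.5866,-.1055,.2],-.047)
```

```text
pos [ 0.5831 -0.1754  0.2015] yheading -0.0491 tool z [-0.     0.001 -1.   ] q6 -0.28
shift (full scale) [0.699 0.001 0.015]
turn z (full scale) -0.004
```

View pics/wr3.png

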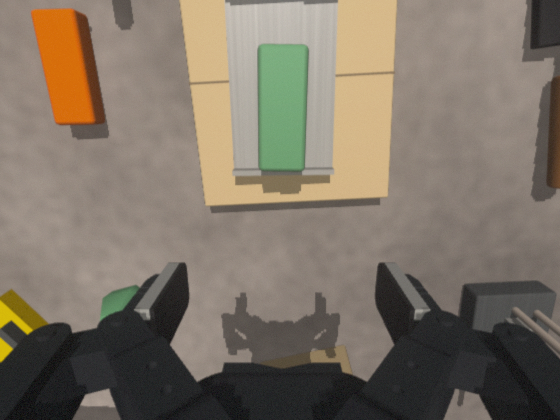

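The bar lies along the sled with both centred on column 283. Next I check the lengthwise offset, and the sled's pose for the push.

Run:
```python
from h import *
d=load('wr3'); bay=np.array([.5988,.085,1.5665])
print('bar front/rear top', onz(d,283,45,.073).round(4), onz(d,283,162,.073).round(4), w(d,283,60).round(4),w(d,283,110).round(4),w(d,283,155).round(4))
print('tail lip top L,R',onz(d,233.5,172,.045).round(4),onz(d,334,172,.045).round(4), 'depth',w(d,245,172).round(4))
print('slab rear corners',onz(d,205,207,.025).round(4),onz(d,387,198,.025).round(4), 'edges',[onz(d,*p,.025).round(4).tolist() for p in [(183,2),(204,190),(396,2),(388,180)]])
hsv=cv2.cvtColor(d['image'],cv2.COLOR_RGB2HSV)
for r in range(140,190,3): print(r,d['image'][r,283].tolist(),d['image'][r,245].tolist(),end=' ')
```

```text
bar front/rear top [ 0.5907 -0.0567  0.073 ] [ 0.5862 -0.1467  0.073 ] [ 0.5902 -0.0673  0.0734] [ 0.5883 -0.1044  0.0745] [ 0.5865 -0.1407  0.074 ]
tail lip top L,R [ 0.5389 -0.1585  0.045 ] [ 0.6338 -0.1633  0.045 ] depth [ 0.5499 -0.1587  0.0466]
slab rear corners [ 0.5025 -0.1976  0.025 ] [ 0.6914 -0.1975  0.025 ] edges [[0.506, -0.0105, 0.025], [0.5037, -0.1794, 0.025], [0.6912, -0.0199, 0.025], [0.6916, -0.1785, 0.025]]
140 [116, 164, 118] [175, 170, 161] 143 [116, 164, 119] [174, 167, 161] 146 [111, 160, 113] [175, 170, 161] 149 [112, 161, 115] [173, 168, 158] 152 [114, 162, 117] [175, 169, 162] 155 [112, 161, 115] [175, 169, 159] 158 [113, 161, 115] [176, 170, 162] 161 [112, 161, 114] [174, 167, 158] 164 [109, 158, 110] [171, 167, 158] 167 [114, 161, 116] [169, 163, 154] 170 [79, 102, 76] [142, 136, 128] 173 [102, 101, 94] [168, 162, 152] 176 [125, 111, 86] [140, 126, 106] 179 [126, 110, 83] [130, 112, 88] 182 [127, 111, 85] [130, 112, 86] 185 [130, 114, 87] [193, 166, 124] 188 [126, 112, 84] [210, 181, 135]
```

>>> play_rows --moves '[[[0, 0, 0, -0.14, 0, 0.3, 60], [0, 0, 0, 0, 0, 0.4, 60], [0, 0, 0, 0, 0, 0.4, 60], [0, 0, 0, 0, 0, 0.35, 60], [0, 0, 0, 0, 0, 0.15, 60]]]'

```text
time: 8.48
tool_pos: [0.5782, -0.1865, 0.0351]
tcp_rot: [-2.267, -2.162, 0.006]
wrist_force: [-0.2, 0.8, -0.5]
width: 0.704
grip_force: 0.0
```

>>> play_rows --moves '[[[0, 0, 0, 0, 0, 0.11, 60], [0, 0, 0, 0, 0, 0, 60], [0, 0, 0, 0, 0, 0, 60]]]'

```text
time: 8.73
tool_pos: [0.5829, -0.1888, 0.0303]
tcp_rot: [-2.273, -2.168, 0.0]
wrist_force: [0.5, -0.2, 0.1]
width: 0.708
grip_force: 0.0
```

>>> play_rows --moves '[[[0, 0, 0, 0.04, 0, 0, 60], [0, 0, 0, 0.04, 0, 0, 60], [0, 0, 0, 0.04, 0, 0, 60], [0, 0, 0, 0.04, 0, 0, 60], [0, 0, 0, 0.04, 0, 0, 60]]]'

```text
time: 9.15
tool_pos: [0.5846, -0.1706, 0.0319]
tcp_rot: [2.27, 2.166, -0.001]
wrist_force: [-1.1, -6.9, 2.6]
width: 0.703
grip_force: 2.9
```

>>> play_rows --moves '[[[0, 0, 0, 0.08, 0, 0, 60], [0, 0, 0, 0.12, 0, 0, 60], [0, 0, 0, 0.12, 0, 0, 60], [0, 0, 0, 0.12, 0, 0, 60], [0, 0, 0, 0.12, 0, 0, 60]]]'

```text
time: 9.57
tool_pos: [0.5876, -0.1146, 0.0319]
tcp_rot: [2.271, 2.165, 0.0]
wrist_force: [0.0, -5.3, 2.5]
width: 0.703
grip_force: 2.9
```

Run:
```python
from h import *
ims=[]
for n,(x0,y0,x1,y1) in [('scene',(215,195,415,315)),('side',(260,130,400,260))]:
    d=snap(n,n+'2'); ims.append(cv2.resize(d['image'][y0:y1,x0:x1],None,fx=400/(x1-x0)*(1 if n=='side' else 1),fy=400/(x1-x0),interpolation=cv2.INTER_CUBIC))
h=max(i.shape[0] for i in ims); ims=[cv2.copyMakeBorder(i,0,h-i.shape[0],0,0,cv2.BORDER_CONSTANT) for i in ims]
cv2.imwrite('pics/both2.png',cv2.cvtColor(np.hstack(ims),cv2.COLOR_RGB2BGR))
```

```text
(no output)
```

View pics/both2.png

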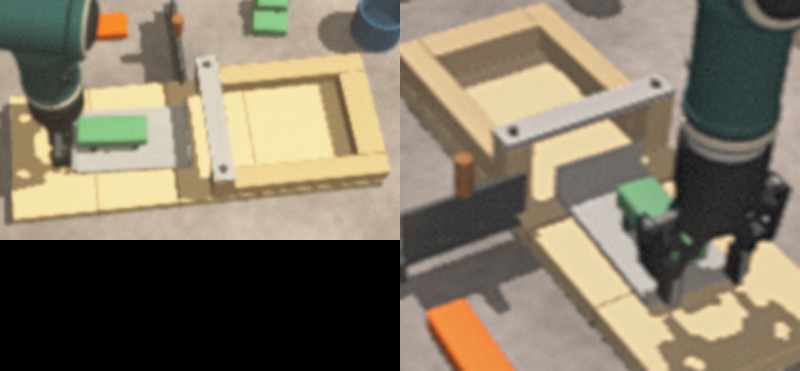

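The side picture shows the sled square at the mouth with the bar still on its ridges, and the lip clear of the damper plate. I'll keep pushing.

>>> play_rows --moves '[[[0, 0, 0, 0.12, 0, 0, 60], [0, 0, 0, 0.12, 0, 0, 60], [0, 0, 0, 0.12, 0, 0, 60], [0, 0, 0, 0.12, 0, 0, 60], [0, 0, 0, 0.1, 0, 0, 60]]]'

```text
time: 10.08
tool_pos: [0.5897, -0.0564, 0.031]
tcp_rot: [2.272, 2.166, -0.001]
wrist_force: [-0.4, -5.4, 1.9]
width: 0.701
grip_force: 2.9
```

>>> play_rows --moves '[[[0, 0, -0.012, 0.11, 0.002, 0, 60], [0, 0, -0.012, 0.11, 0.002, 0, 60], [0, 0, -0.012, 0.11, 0.003, 0, 60], [0, 0, -0.012, 0.11, 0.003, 0, 60], [0, 0, -0.012, 0.1, 0.004, 0, 60]]]'

```text
time: 10.5
tool_pos: [0.5931, -0.0025, 0.031]
tcp_rot: [2.239, 2.2, -0.001]
wrist_force: [0.1, -6.4, 3.2]
width: 0.7
grip_force: 3.0
```

>>> play_rows --moves '[[[0, 0, -0.013, 0.1, 0.004, 0, 60], [0, 0, -0.013, 0.1, 0.005, 0, 60], [0, 0, 0, 0.08, 0.004, 0, 60], [0, 0, 0, 0.04, 0, 0, 60], [0, 0, 0, 0, 0, 0, 60]]]'

```text
time: 10.92
tool_pos: [0.5946, 0.0304, 0.0309]
tcp_rot: [2.226, 2.216, 0.001]
wrist_force: [0.2, -1.9, 2.4]
width: 0.703
grip_force: 0.9
```

Run:
```python
from h import *
d=snap('scene','scene3')
cv2.imwrite('pics/sc3.png',cv2.cvtColor(cv2.resize(d['image'][195:315,215:415],None,fx=4,fy=4,interpolation=cv2.INTER_CUBIC),cv2.COLOR_RGB2BGR))
plan([.598,.04,.03],-.0043)
```

```text
pos [0.5945 0.0304 0.0307] yheading -0.0048 tool z [ 0.001  0.    -1.   ] q6 0.01
shift (full scale) [0.096 0.035 0.007]
turn z (full scale) -0.001
```

View pics/sc3.png

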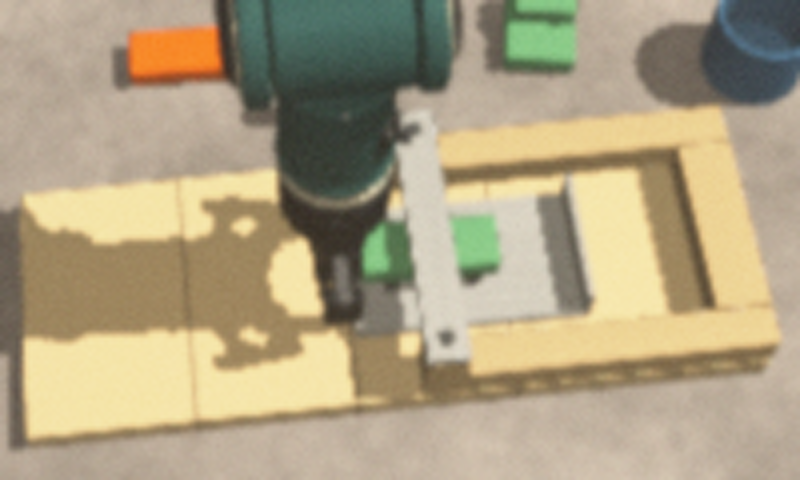

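The scene picture shows the sled under the rim bar. The lip runs from (568,178) to (590,305) with an open gap between the bar's end and the lip. I'll go over the rim bar and come down in that gap.

>>> play_rows --moves '[[[0, 0, 0, -0.1, 0, 0, 60], [0, 0, 0, 0, 0, -0.4, 60], [0, 0, 0, 0, 0, -0.4, 60], [0, 0, 0, 0, 0, -0.4, 60], [0, 0, 0, 0, 0, -0.3, 60]]]'

```text
time: 11.38
tool_pos: [0.5945, 0.0198, 0.1832]
tcp_rot: [2.227, 2.215, 0.003]
wrist_force: [0.7, -0.8, 0.0]
width: 0.704
grip_force: 0.0
```

>>> play_rows --moves '[[[0, 0, 0, 0.35, 0.01, 0, 60], [0, 0, 0, 0.35, 0.01, 0, 60], [0, 0, 0, 0.35, 0, 0, 60], [0, 0, 0, 0.3, 0, 0, 60], [0, 0, 0, 0.25, 0, 0, 60]]]'

```text
time: 11.8
tool_pos: [0.5962, 0.1818, 0.1798]
tcp_rot: [-2.226, -2.215, 0.0]
wrist_force: [-0.1, -0.7, -0.1]
width: 0.698
grip_force: 0.0
```

>>> play_rows --moves '[[[0, 0, 0, 0, 0, 0, 60], [0, 0, 0, 0, 0, 0, 60]]]'

```text
time: 11.97
tool_pos: [0.5962, 0.181, 0.1796]
tcp_rot: [-2.224, -2.218, 0.002]
wrist_force: [-0.6, -0.4, 0.1]
width: 0.703
grip_force: 0.0
```

Run:
```python
from h import *
d=snap('wrist','wr4'); s=snap('scene','scene4'); cv2.imwrite('pics/wr4.png',cv2.cvtColor(d['image'],cv2.COLOR_RGB2BGR))
plan([.597,.180,.04],-.0043)
# lip as seen by scene before (scene3)
d3=load('scene3')
for u,v in [(357,239.5),(362.5,271)]: print('lip scene',onz(d3,u,v,.061).round(4))
```

```text
pos [0.5964 0.1794 0.1797] yheading -0.0053 tool z [-0.001 -0.001 -1.   ] q6 0.26
shift (full scale) [0.007 0.008 1.397]
turn z (full scale) -0.002
lip scene [0.555  0.2102 0.061 ]
lip scene [0.6536 0.2074 0.061 ]
```

View pics/wr4.png

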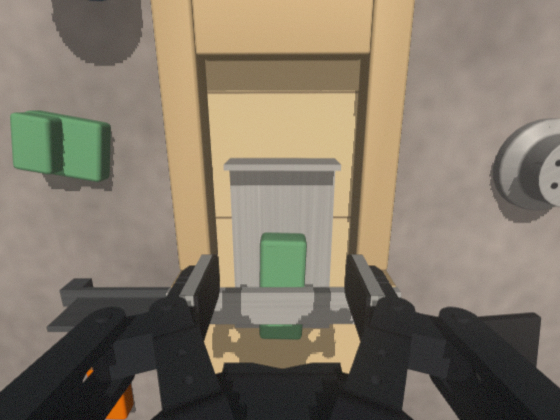

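That was picture number 11, one over the limit of 10, so I won't view any more and will measure by code from here. It shows the lip level at row ~165 (cols 226–339), the bar's front end at row ~236 and the end-brick edge at row ~55.

Run:
```python
from h import *
d=load('wr4')
print('lip near edge',onz(d,227,169,.061).round(4),onz(d,339,169,.061).round(4),w(d,283,164).round(4))
print('bar front',onz(d,283,237,.073).round(4),w(d,283,245).round(4))
print('end brick top near edge',onz(d,283,55,.06).round(4),w(d,283,40).round(4), 'walls inner',onz(d,203,150,.06).round(4),onz(d,362,150,.06).round(4))
print('brick foot / floor depth',w(d,283,100).round(4),w(d,283,80).round(4))
```

```text
lip near edge [0.5514 0.2067 0.061 ] [0.6435 0.2064 0.061 ] [0.5975 0.2108 0.0619]
bar front [0.5973 0.1512 0.073 ] [0.5973 0.1443 0.0738]
end brick top near edge [0.5977 0.2924 0.06  ] [0.5977 0.3023 0.061 ] walls inner [0.5326 0.2221 0.06  ] [0.6615 0.2217 0.06  ]
brick foot / floor depth [0.5977 0.261  0.0263] [0.5977 0.2774 0.0263]
```

>>> play_rows --moves '[[[0, 0, 0, 0, 0, 0.4, 60], [0, 0, 0, 0, 0, 0.4, 60], [0, 0, 0, 0, 0, 0.35, 60], [0, 0, 0, 0, 0, 0.15, 60], [0, 0, 0, 0, 0, 0.09, 60]]]'

```text
time: 12.48
tool_pos: [0.5939, 0.1777, 0.0372]
tcp_rot: [-2.227, -2.211, 0.01]
wrist_force: [-0.1, 0.7, 0.5]
width: 0.702
grip_force: 0.0
```

>>> play_rows --moves '[[[0, 0, 0, 0, 0, 0, 60], [0, 0, 0, 0, 0, 0, 60], [0, 0, 0, 0, 0, 0, 60]]]'

```text
time: 12.73
tool_pos: [0.5987, 0.1802, 0.0433]
tcp_rot: [2.227, 2.214, 0.005]
wrist_force: [0.7, -0.0, -0.2]
width: 0.699
grip_force: 0.0
```

>>> play_rows --moves '[[[0, 0, 0, 0.05, 0, 0, 60], [0, 0, 0, 0.05, 0, 0, 60], [0, 0, 0, 0.05, 0, 0, 60], [0, 0, 0, 0.05, 0, 0, 60]]]'

```text
time: 13.07
tool_pos: [0.5979, 0.1997, 0.0428]
tcp_rot: [2.223, 2.215, -0.0]
wrist_force: [-0.4, -7.8, 5.4]
width: 0.705
grip_force: 4.0
```

>>> play_rows --moves '[[[0, 0, 0, 0.1, 0, 0, 60], [0, 0, 0, 0.1, 0, 0, 60], [0, 0, 0, 0.1, 0, 0, 60], [0, 0, 0, 0.1, 0, 0, 60], [0, 0, 0, 0.1, 0, 0, 60]]]'

```text
time: 13.48
tool_pos: [0.5982, 0.2495, 0.0429]
tcp_rot: [2.223, 2.215, -0.001]
wrist_force: [0.4, -7.0, 5.4]
width: 0.701
grip_force: 4.0
```

>>> play_rows --moves '[[[0, 0, 0, 0.06, 0, 0, 60], [0, 0, 0, 0.04, 0, 0, 60], [0, 0, 0, 0.03, 0, 0, 60], [0, 0, 0, 0.03, 0, 0, 60]]]'

```text
time: 13.82
tool_pos: [0.5982, 0.2654, 0.0428]
tcp_rot: [2.223, 2.215, -0.001]
wrist_force: [-0.3, -7.7, 6.4]
width: 0.704
grip_force: 4.1
```

>>> play_rows --moves '[[[0, 0, 0, 0.03, 0, 0, 60], [0, 0, 0, 0.03, 0, 0, 60], [0, 0, 0, 0, 0, 0, 60]]]'

```text
time: 14.07
tool_pos: [0.5982, 0.2719, 0.0428]
tcp_rot: [2.224, 2.216, -0.0]
wrist_force: [0.6, -5.8, 4.3]
width: 0.701
grip_force: 2.8
```

>>> play_rows --moves '[[[0, 0, 0, 0.02, 0, 0, 60], [0, 0, 0, 0.02, 0, 0, 60], [0, 0, 0, 0, 0, 0, 60]]]'

```text
time: 14.32
tool_pos: [0.5982, 0.2756, 0.0428]
tcp_rot: [2.224, 2.215, -0.0]
wrist_force: [0.5, -6.3, 4.3]
width: 0.702
grip_force: 3.2
```

>>> play_rows --moves '[[[0, 0, 0, 0.02, 0, 0, 60], [0, 0, 0, 0.02, 0, 0, 60], [0, 0, 0, 0, 0, 0, 60]]]'

```text
time: 14.57
tool_pos: [0.5982, 0.2775, 0.0428]
tcp_rot: [2.22, 2.216, -0.005]
wrist_force: [0.5, -12.5, 7.5]
width: 0.703
grip_force: 6.5
```

>>> play_rows --moves '[[[0, 0, 0, 0.02, 0, 0, 60], [0, 0, 0, 0, 0, 0, 60], [0, 0, 0, 0, 0, 0, 60]]]'

```text
time: 14.82
tool_pos: [0.5982, 0.2775, 0.0427]
tcp_rot: [2.219, 2.215, -0.009]
wrist_force: [0.4, -18.9, 9.3]
width: 0.699
grip_force: 9.2
```

Run:
```python
from h import *
d=snap('wrist','wr5'); print(bot.read_state()['wrist_force'])
# line profile down centre: depth->world y,z
for v in range(60,260,8):
    print(v, w(d,283,v).round(4), d['image'][v,283].tolist())
```

```text
[  1.01311655 -18.45721391   8.74372638]
60 [0.5995 0.3752 0.0016] [151, 139, 127]
68 [0.5995 0.3713 0.0016] [151, 137, 128]
76 [0.5995 0.3674 0.0012] [151, 138, 129]
84 [0.5995 0.3634 0.0012] [148, 136, 126]
92 [0.5995 0.3594 0.0014] [146, 134, 122]
100 [0.5995 0.3553 0.0008] [144, 131, 124]
108 [0.5994 0.3511 0.0013] [142, 132, 120]
116 [0.5994 0.3469 0.0009] [141, 130, 120]
124 [0.5994 0.3426 0.0014] [146, 135, 126]
132 [0.5994 0.3382 0.0011] [145, 131, 125]
140 [0.5994 0.3339 0.0016] [146, 133, 125]
148 [0.5993 0.3332 0.0304] [153, 130, 97]
156 [0.5992 0.3332 0.0552] [142, 117, 88]
164 [0.5992 0.331  0.0612] [193, 163, 115]
172 [0.5992 0.3279 0.0613] [196, 166, 122]
180 [0.5992 0.3248 0.0617] [196, 165, 119]
188 [0.5992 0.3213 0.061 ] [195, 162, 117]
196 [0.5992 0.3182 0.0616] [194, 163, 117]
204 [0.5992 0.3146 0.061 ] [194, 164, 117]
212 [0.5992 0.3114 0.0616] [195, 163, 117]
220 [0.5992 0.3078 0.0611] [195, 164, 119]
228 [0.5992 0.3043 0.0613] [194, 163, 119]
236 [0.5992 0.3007 0.0612] [195, 165, 119]
244 [0.5992 0.297  0.0611] [192, 162, 116]
252 [0.5992 0.2933 0.0611] [113, 108, 100]
```

The push force rose to 18 N with no further travel, so the sled is home. I'll back off, lift and go to the damper handle.

>>> play_rows --moves '[[[0, 0, 0, -0.05, 0, 0, 60], [0, 0, 0, -0.08, 0, 0, 60], [0, 0, 0, 0, 0, -0.3, 60], [0, 0, 0, 0, 0, -0.4, 60], [0, 0, 0, 0, 0, -0.4, 60]]]'

```text
time: 15.28
tool_pos: [0.5955, 0.2691, 0.1506]
tcp_rot: [-2.225, -2.215, 0.006]
wrist_force: [0.4, 0.3, 0.3]
width: 0.706
grip_force: 0.0
```

>>> play_rows --moves '[[[0, 0, 0, 0, 0, -0.3, 60], [0, 0, 0, -0.33, -0.19, 0, 60], [0, 0, 0, -0.33, -0.19, 0, 60], [0, 0, 0, -0.33, -0.19, 0, 60], [0, 0, 0, -0.33, -0.19, 0, 60]]]'

```text
time: 15.7
tool_pos: [0.5196, 0.1374, 0.1816]
tcp_rot: [2.225, 2.218, 0.002]
wrist_force: [-0.3, -0.7, -0.2]
width: 0.699
grip_force: 0.0
```

>>> play_rows --moves '[[[0, 0, 0, -0.33, -0.19, 0, 60], [0, 0, 0, -0.33, -0.19, 0, 60], [0, 0, 0, -0.33, -0.19, 0, 60], [0, 0, 0, -0.33, -0.19, 0, 60], [0, 0, 0, 0, 0, 0, 60]]]'

```text
time: 16.12
tool_pos: [0.4405, 0.0025, 0.1808]
tcp_rot: [-2.23, -2.212, 0.005]
wrist_force: [0.4, 0.1, -0.3]
width: 0.703
grip_force: 0.0
```

```bash
cat > pts.py <<'E'
from h import *
def cloud(d):
    v,u=np.nonzero(d['depth']>0); z=d['depth'][v,u]; K=d['K']
    C=np.stack([(u-K[0,2])/K[0,0]*z,(v-K[1,2])/K[1,1]*z,z]); return (d['R'].T@(C-d['t'][:,None])).T, d['image'][v,u]
def near(P,x,y,z): return (P[:,0]>x[0])&(P[:,0]<x[1])&(P[:,1]>y[0])&(P[:,1]<y[1])&(P[:,2]>z[0])&(P[:,2]<z[1])
E
python3 - <<'E'
from pts import *
d=snap('wrist','wr6'); plan([.4465,.063,.082],-.0043); P,_=cloud(d)
T=P[near(P,(.41,.5),(.03,.1),(.095,.125))]; print('handle',len(T),T.min(0),T.max(0)); T=T[T[:,2]>T[:,2].max()-.006]; print('handle top',T.mean(0),T.min(0),T.max(0),cv2.minEnclosingCircle((T[:,:2]*1000).astype(np.float32)))
d=snap('scene','scene6');P,_=cloud(d)
B=P[near(P,(.55,.65),(.08,.25),(.068,.08))]; print('bar on sled',len(B),B.min(0),B.max(0),cv2.minAreaRect((B[:,:2]*1000).astype(np.float32)))
E
```

```text
pos [0.4424 0.0044 0.1812] yheading -0.0089 tool z [ 0. -0. -1.] q6 -0.04
shift (full scale) [0.587 0.036 0.992]
turn z (full scale) -0.009
handle 629 [0.43821805 0.05452448 0.09506223] [0.45547006 0.07202124 0.1184209 ]
handle top [0.44655264 0.06334189 0.11617197] [0.43821805 0.05452448 0.11298574] [0.45547006 0.07192843 0.1184209 ] ((446.59442138671875, 63.18460464477539), 8.900022506713867)
bar on sled 408 [0.57921088 0.13075124 0.0680206 ] [0.62208723 0.22924056 0.07762949] ((600.3399658203125, 179.9781036376953), (99.1984634399414, 41.0448112487793), 88.46080017089844)
```

>>> play_rows --moves '[[[0, 0, -0.009, 0.3, 0.02, 0, 60], [0, 0, 0, 0.288, 0.016, 0, 60], [0, 0, 0, 0, 0, 0.3, 60], [0, 0, 0, 0, 0, 0.4, 60], [0, 0, 0, 0, 0, 0.2, 60]]]'

```text
time: 16.63
tool_pos: [0.4467, 0.067, 0.0885]
tcp_rot: [-2.217, -2.223, 0.002]
wrist_force: [-1.3, 0.7, -0.6]
width: 0.703
grip_force: 0.0
```

>>> play_rows --moves '[[[0, 0, 0, 0, 0, 0.06, 60], [0, 0, 0, 0, 0, 0, 60], [0, 0, 0, 0, 0, 0, 40], [0, 0, 0, 0, 0, 0, 10], [0, 0, 0, 0, 0, 0, 10]]]' --newtons 25

```text
time: 17.05
tool_pos: [0.4497, 0.0652, 0.0873]
tcp_rot: [2.22, 2.219, 0.005]
wrist_force: [0.0, -0.7, -0.6]
width: 0.282
grip_force: 1.7
```

>>> play_rows --moves '[[[0, 0, 0, 0, 0, 0, 10], [0, 0, 0, 0, 0, 0, 10], [0, 0, 0, 0, 0, 0, 10], [0, 0, 0, 0, 0, 0, 10], [0, 0, 0, 0, 0, 0, 10]]]'

```text
time: 17.47
tool_pos: [0.4491, 0.0651, 0.0872]
tcp_rot: [2.221, 2.219, 0.004]
wrist_force: [-1.3, 0.7, 6.9]
width: 0.201
grip_force: 24.6
```

>>> play_rows --moves '[[[0, 0, 0, 0, 0.05, 0, 10], [0, 0, 0, 0, 0.1, 0, 10], [0, 0, 0, 0, 0.1, 0, 10], [0, 0, 0, 0, 0.1, 0, 10], [0, 0, 0, 0, 0.1, 0, 10]]]'

```text
time: 17.88
tool_pos: [0.4941, 0.0651, 0.0872]
tcp_rot: [2.222, 2.22, 0.003]
wrist_force: [-2.7, 1.4, 8.3]
width: 0.201
grip_force: 24.6
```

>>> play_rows --moves '[[[0, 0, 0, 0, 0.1, 0, 10], [0, 0, 0, 0, 0.1, 0, 10], [0, 0, 0, 0, 0.1, 0, 10], [0, 0, 0, 0, 0.1, 0, 10], [0, 0, 0, 0, 0.1, 0, 10]]]'

```text
time: 18.3
tool_pos: [0.544, 0.0652, 0.0872]
tcp_rot: [2.222, 2.22, 0.003]
wrist_force: [-2.0, 1.2, 7.0]
width: 0.198
grip_force: 24.6
```

>>> play_rows --moves '[[[0, 0, 0, 0, 0.1, 0, 10], [0, 0, 0, 0, 0.1, 0, 10], [0, 0, 0, 0, 0.1, 0, 10], [0, 0, 0, 0, 0.08, 0, 10], [0, 0, 0, 0, 0, 0, 10]]]'

```text
time: 18.72
tool_pos: [0.5836, 0.0652, 0.0872]
tcp_rot: [2.221, 2.218, 0.006]
wrist_force: [1.7, 1.8, 4.6]
width: 0.203
grip_force: 25.6
```

Travel so far is 134 mm and about 17 mm remains. I'll ease it to the stop.

>>> play_rows --moves '[[[0, 0, 0, 0, 0.05, 0, 10], [0, 0, 0, 0, 0.05, 0, 10], [0, 0, 0, 0, 0.03, 0, 10], [0, 0, 0, 0, 0, 0, 10]]]'

```text
time: 19.05
tool_pos: [0.5952, 0.0652, 0.0872]
tcp_rot: [2.221, 2.219, 0.005]
wrist_force: [0.3, 2.5, 5.9]
width: 0.2
grip_force: 25.7
```

>>> play_rows --moves '[[[0, 0, 0, 0, 0.03, 0, 10], [0, 0, 0, 0, 0.02, 0, 10], [0, 0, 0, 0, 0, 0, 10]]]'

```text
time: 19.3
tool_pos: [0.5972, 0.0652, 0.0872]
tcp_rot: [-2.221, -2.218, 0.003]
wrist_force: [-9.7, 2.8, 13.1]
width: 0.199
grip_force: 26.4
```

>>> play_rows --moves '[[[0, 0, 0, 0, 0.02, 0, 10], [0, 0, 0, 0, 0.02, 0, 10], [0, 0, 0, 0, 0, 0, 10]]]'

```text
time: 19.55
tool_pos: [0.5972, 0.0652, 0.087]
tcp_rot: [-2.216, -2.214, 0.012]
wrist_force: [-19.8, 1.6, 22.3]
width: 0.197
grip_force: 28.0
```

>>> play_rows --moves '[[[0, 0, 0, 0, -0.05, 0, 10], [0, 0, 0, 0, 0, 0, 10], [0, 0, 0, 0, 0, 0, 30], [0, 0, 0, 0, 0, 0, 50], [0, 0, 0, 0, 0, 0, 50]]]'

```text
time: 19.97
tool_pos: [0.5975, 0.0645, 0.0851]
tcp_rot: [2.222, 2.221, -0.0]
wrist_force: [-0.2, -0.2, -0.2]
width: 0.579
grip_force: 0.0
```

>>> play_rows --moves '[[[0, 0, 0, 0, 0, 0, 50], [0, 0, 0, 0, 0, -0.2, 50], [0, 0, 0, 0, 0, -0.4, 50], [0, 0, 0, 0, 0, -0.4, 50], [0, 0, 0, -0.3, 0, 0, 50]]]'

```text
time: 20.38
tool_pos: [0.6034, 0.0383, 0.1945]
tcp_rot: [2.212, 2.219, 0.019]
wrist_force: [2.4, -1.5, 1.3]
width: 0.583
grip_force: 0.0
```

>>> play_rows --moves '[[[0, 0, 0, -0.35, 0, 0, 50], [0, 0, 0, -0.35, 0, 0, 50], [0, 0, 0, -0.35, 0, 0, 50], [0, 0, 0, -0.2, 0, 0, 50], [0, 0, 0, 0, 0, 0, 50]]]'

```text
time: 20.8
tool_pos: [0.5974, -0.0944, 0.1849]
tcp_rot: [2.226, 2.216, -0.002]
wrist_force: [-0.1, 0.5, 0.3]
width: 0.589
grip_force: 0.0
```

Run:
```python
from pts import *
d=snap('scene','scene7');P,C=cloud(d)
T=P[near(P,(.5,.7),(.03,.1),(.1,.125))]; print('handle',len(T),T.mean(0).round(4))
B=P[near(P,(.55,.65),(.12,.25),(.068,.08))]; print('bar',len(B),cv2.minAreaRect((B[:,:2]*1000).astype(np.float32)),B[:,2].mean())
L=P[near(P,(.54,.66),(.255,.30),(.055,.07))]
hv=cv2.cvtColor(d['image'],cv2.COLOR_RGB2HSV)
def green(d):
    h=cv2.cvtColor(d['image'],cv2.COLOR_RGB2HSV); m=((h[...,0]>45)&(h[...,0]<80)&(h[...,1]>80)&(h[...,2]>60))|((h[...,0]>100)&(h[...,0]<115)&(h[...,1]>120)&(h[...,2]>50)); 
    n,l,s,c=cv2.connectedComponentsWithStats(m.astype(np.uint8)); return [c[i].round(1).tolist() for i in range(1,n) if s[i,4]>120 and 160<c[i][0]<430 and 170<c[i][1]<300]
print(green(load('scene0')),green(d)); print(bot.read_state()['tool_pos'])
# plate top extent
T=P[near(P,(.48,.72),(.05,.075),(.066,.082))]; print('plate',len(T),T.min(0).round(3),T.max(0).round(3))
d=snap('wrist','wr7');P,C=cloud(d)
T=P[near(P,(.5,.7),(.03,.1),(.1,.125))]; print('wrist handle',len(T),T.mean(0).round(4) if len(T) else '')
s=snap('side','side7');P,C=cloud(s); T=P[near(P,(.55,.65),(.13,.25),(.07,.08))]; print('side bar',len(T),T.min(0).round(3) if len(T) else '',T.max(0).round(3) if len(T) else '')
```

```text
handle 41 [0.6033 0.0643 0.1103]
bar 406 ((600.2681884765625, 180.8870849609375), (99.56861114501953, 40.07126235961914), 89.42122650146484) 0.07171271254899789
[[349.6, 200.5], [178.0, 216.4], [218.1, 216.3]] [[349.6, 201.3], [177.8, 217.1], [348.9, 254.5]]
[ 0.5974187  -0.09234567  0.18485738]
plate 80 [0.537 0.057 0.067] [0.666 0.067 0.082]
wrist handle 0 
side bar 245 [0.575 0.137 0.07 ] [0.616 0.228 0.077]
```

Run:
```python
from h import *
d=load('scene7'); hsv=cv2.cvtColor(d['image'],cv2.COLOR_RGB2HSV)
for x in (.565,.6,.635):
    print(x,[(round(y,3),int(hsv[tuple(np.round(px(d,[x,y,.061])[::-1]).astype(int))][1])) for y in np.arange(.268,.312,.004)])
```

```text
0.565 [(np.float64(0.268), 57), (np.float64(0.272), 79), (np.float64(0.276), 72), (np.float64(0.28), 68), (np.float64(0.284), 53), (np.float64(0.288), 37), (np.float64(0.292), 34), (np.float64(0.296), 88), (np.float64(0.3), 90), (np.float64(0.304), 93), (np.float64(0.308), 93)]
0.6 [(np.float64(0.268), 34), (np.float64(0.272), 34), (np.float64(0.276), 41), (np.float64(0.28), 38), (np.float64(0.284), 44), (np.float64(0.288), 34), (np.float64(0.292), 41), (np.float64(0.296), 74), (np.float64(0.3), 94), (np.float64(0.304), 91), (np.float64(0.308), 93)]
0.635 [(np.float64(0.268), 36), (np.float64(0.272), 40), (np.float64(0.276), 36), (np.float64(0.28), 43), (np.float64(0.284), 42), (np.float64(0.288), 35), (np.float64(0.292), 48), (np.float64(0.296), 80), (np.float64(0.3), 91), (np.float64(0.304), 92), (np.float64(0.308), 93)]
```

The grey lip meets the brick with no gap along its width, the damper is at its stop, and the other cullet chunks haven't moved. I'm handing in.

```bash
python3 -c "
from workcell import bot
print(bot.finish_job())"
```

```text
the job is handed in; nothing more can be done
None
```

The job is handed in: the long cullet is on the ridges, the sled is home against the end brick and the damper is shut at its stop; the cup's position was not re-measured, and I viewed 11 pictures, one over the limit of 10.

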